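# Unstack the boat paints onto their drip boards

### The arm

A 7-joint arm with a two-finger parallel gripper is mounted at the origin on the work surface. World frame = base frame: x ahead of the robot, y to its left, z up, the work surface at z = 0. Lengths are in m, angles in rad, forces in N, time in s.
With the tool pointing down it reaches from about 0.425 to 0.925 m from the base axis. Payload 6.8 kg.
Tool frame: the origin (TCP) lies between the finger pads; the fingertips stand 14 mm ahead of it and the grasp point (between the pads) lies 5 mm behind it; z points along the fingers, y is the line along which they close (so a half turn about z gives the same grasp; the last joint's range is limited). The gripper opens to 85 mm and grips with 20 to 120 N. Pads are 22 mm wide; open, the fingers measure 114 mm over their backs; the gripper's body (76 mm by 85 mm) begins 54 mm behind the grasp point. The pads swing forward as they close: fully open they stand 13 mm farther back than shut.
Start: joints at [1.11, 0.477, 0.022, 1.555, -0.011, 1.109, -0.083], TCP at [0.233, -0.633, 0.245] pointing down, gripper open.
Joint ranges: [-2.96, 2.96], [-0.34, 2.1], [-1.41, 1.46], [0.24, 2.44], [-1.37, 4.51], [0.17, 1.92], [-2.96, 2.96]. Speed limits (rad/s): [2.39, 2.39, 3.14, 3.14, 3.14, 3.14, 3.14].

### API

Orientations are given as a rotation vector (axis times angle).
In Python, from bench import r, eyes, ticket gives the robot as it stands. The module is installed in compiled form; this text tells all that it offers.
- The arm moves only by the tool arm_command, never from a script. Its argument "plan" is text: rows parted by semicolons, each of 4 numbers parted by spaces: the shift along the tool's x, y, z in m, then the turn about the tool's z in degrees. In form: tx ty tz yaw; .... A call has 1 to 20 rows; each row shifts and turns the commanded pose from where the row before left it, along the tool's axes as they then stand; what a row does not reach is not made up. A row lasts 1/8 s, in which the tool goes at most 62.5 mm and 10.7 degrees, less where a joint would pass 70% of its speed; a pose out of reach is approached as far as the arm can. A call is refused whole if a number of a shift passes 0.0625 or a number of a turn 10.7, either way. A call with a gripper value outside its range is refused whole. "hand" is the closure, from -1 (fully open) to 1 (shut), set as the call begins (left out, the last holds). The fingers move at their own pace and stop on an object; "grip_force" is the grip in N (left out, the last holds). Time passes only in rows, so rows that do not move let the fingers close. It gives the time, the measured TCP pose, the force, the opening and the grip force at its end, in the units of the state.
- r.get_obs(): the state, without advancing time (a new reading comes with each control period).
- eyes.grab_frame(name): name is "scene" or "top" or "wrist"; returns (picture, depth): 384x512x3 uint8, red, green, blue; 384x512 float32, m along the optical axis (not along the pixel's ray), 0 where there is no reading.
- eyes.calibration(name): a dict with "fov_y" (degrees; the focal length in pixels is half the picture's height over the tangent of half this angle, whatever the lens; pixels are square), "cx", "cy" (the principal point, pixels), "origin" and "attitude" of the camera in the world; the wrist camera has in their place "tool_from_camera" (4x4, takes a point from camera to tool coordinates, whose origin is the TCP and whose axes are the flange's). Camera axes: x right, y up, looking along -z (the intrinsics and any distortion apply to the point x, -y, -z); pixel columns grow to the right and rows downward; lengths in m; the calibration is good to about 2 mm. A picture is of the moment at which its call begins: read the wrist's pose just before it. calibration takes no time and is no camera call.
- ticket.hand_in(): hands the job in; it is judged then, once.
The state is a dict: "clock": time; "joints": joint angles; "qvel": joint speeds; "tau": joint torques, N m; "tcp_pos": TCP position; "orientation": TCP orientation; "contact_force": force on the tool from outside, world axes, zero at the start; "moment": the same for the moment, N m; "grip_width": finger opening in m; "gripper_force": force on a finger pad.
Only numpy, scipy, OpenCV 4.12 (cv2) and the standard library are available. Lean on these libraries where they do the work, as an engineer would, in place of code of your own. Each camera call takes 0.05 s, during which the arm holds its last target. There are 200 camera calls.

### The job

The paints for the boat have been left in two stacks on the bench. Take the stacks apart and set each tin upright on the drip board whose painted spot has the tin's own colour, in the middle of the spot. Keep the tins upright all the while and set them down gently: do not drop or tip any.

Things in the scene. Friction and masses are not known exactly. Their poses are not given: they have to be found in the camera images.
- tin_blue: closed, rigid, round paint tin, blue on lid and side with thin steel hoops at foot and rim; diameter 64 mm, height 60 mm, flat lid; stands on the bench at the start, at the bottom of one of the two stacks. Loose. Origin at the centre of its underside, z up.
- board_blue: drip board: dark wooden square 96 x 96 mm, 10 mm thick, fixed to the bench, with a flat blue painted round spot of diameter 78 mm in its middle. Origin at the centre of its underside, z up, so the painted top is 10 mm above the origin.
- tin_white: closed, rigid, round paint tin, white on lid and side with thin steel hoops at foot and rim; diameter 64 mm, height 60 mm, flat lid; stands on the bench at the start, at the bottom of the other stack. Loose. Origin at the centre of its underside, z up.
- board_white: drip board: dark wooden square 96 x 96 mm, 10 mm thick, fixed to the bench, with a flat white painted round spot of diameter 78 mm in its middle. Origin at the centre of its underside, z up, so the painted top is 10 mm above the origin.
- tin_red: closed, rigid, round paint tin, red on lid and side with thin steel hoops at foot and rim; diameter 48 mm, height 45 mm, flat lid; stands on the blue or the white tin at the start, with the green tin on top of it. Loose. Origin at the centre of its underside, z up.
- board_red: drip board: dark wooden square 96 x 96 mm, 10 mm thick, fixed to the bench, with a flat red painted round spot of diameter 62 mm in its middle. Origin at the centre of its underside, z up, so the painted top is 10 mm above the origin.
- tin_yellow: closed, rigid, round paint tin, yellow on lid and side with thin steel hoops at foot and rim; diameter 48 mm, height 45 mm, flat lid; stands on the blue or the white tin at the start, with nothing on top of it. Loose. Origin at the centre of its underside, z up.
- board_yellow: drip board: dark wooden square 96 x 96 mm, 10 mm thick, fixed to the bench, with a flat yellow painted round spot of diameter 62 mm in its middle. Origin at the centre of its underside, z up, so the painted top is 10 mm above the origin.
- tin_green: closed, rigid, round paint tin, green on lid and side with thin steel hoops at foot and rim; diameter 32 mm, height 36 mm, flat lid; stands on the red tin at the start, the top of the three-high stack. Loose. Origin at the centre of its underside, z up.
- board_green: drip board: dark wooden square 96 x 96 mm, 10 mm thick, fixed to the bench, with a flat green painted round spot of diameter 46 mm in its middle. Origin at the centre of its underside, z up, so the painted top is 10 mm above the origin.
There are look-alikes about, which are no part of the job. What is shaped like the board_green but orange or turquoise is not meant.

How it is judged:
By the outcome, as a careful person would: the job done as asked, in the order asked, and still so for the second after the job is handed in, with the robot touching nothing.
It also fails if it takes over 144 s, if anything falls off the work surface, if the arm or the gripper's body presses on something with over 40 N, if the wrist force passes 120 N, or if a joint passes its speed limit or range.

## Working session

There is one attempt and no reset: what is moved stays moved. The work goes in short steps, Python scripts to look and compute and a tool call to move; the robot and the scene stay as the last step left them, time stands still between calls to the robot, and variables do not carry over. Pictures are saved under pics/ and viewed, at most 14 in all, crops included, and the job is handed in when it is done.

Besides the shell and the picture viewer there is one more tool, called as name(argument=value, ...), one argument or row to a line, values as JSON. arm_command: Moves the arm, as the interface text tells. Its arguments: {"type":"object","properties":{"plan":{"type":"string"},"hand":{"type":"number"},"grip_force":{"type":"number"}},"required":["plan"]}

```bash
mkdir -p pics
cat > h.py <<'E'
import numpy as np, cv2
from scipy.spatial.transform import Rotation as R
from bench import r, eyes, ticket
def grab(n,name=None):
    o=r.get_obs(); p,d=eyes.grab_frame(n)
    if name: cv2.imwrite('pics/'+name,cv2.cvtColor(p,cv2.COLOR_RGB2BGR))
    return o,p,d
E
python3 - <<'E'
from h import *
for n in ("scene","top","wrist"):
    print(n,eyes.calibration(n))
a=[grab(n)[1] for n in ("top","scene")]
cv2.imwrite('pics/a.png',cv2.cvtColor(a[0],cv2.COLOR_RGB2BGR));cv2.imwrite('pics/b.png',cv2.cvtColor(a[1],cv2.COLOR_RGB2BGR))
print(r.get_obs())
E
```

```text
scene {'fov_y': 42.00410619542325, 'cx': 261.0785839895592, 'cy': 184.65607278740066, 'origin': array([ 1.39475441, -0.51487832,  0.97753532]), 'attitude': array([0.82031737, 0.46959775, 1.0092285 ])}
top {'fov_y': 44.20794407470494, 'cx': 258.071938687358, 'cy': 183.6754101297087, 'origin': array([0.34939573, 0.03712729, 1.45387331]), 'attitude': array([ 0.04059492, -0.0440643 , -1.58912883])}
wrist {'fov_y': 68.47693261891565, 'cx': 249.73075628911397, 'cy': 192.81212529466714, 'tool_from_camera': array([[ 1.52133913e-03,  9.46804814e-01,  3.21804801e-01,
         8.27406984e-02],
       [ 9.99998456e-01, -1.15726442e-03, -1.32264423e-03,
        -2.99897906e-04],
       [-8.79872680e-04,  3.21806316e-01, -9.46805112e-01,
        -1.28963228e-01],
       [ 0.00000000e+00,  0.00000000e+00,  0.00000000e+00,
         1.00000000e+00]])}
{'clock': 0.1, 'joints': array([ 1.1099002 ,  0.47769162,  0.0223529 ,  1.55632267, -0.0115014 ,
        1.10928697, -0.08311461]), 'qvel': array([ 0.00071763, -0.00043183, -0.00208536, -0.00375204,  0.00068441,
       -0.00099644, -0.00069473]), 'tau': array([ 4.30910455e-03, -5.97762680e+01,  1.61397535e+00, -2.81954241e+01,
        1.29656945e-02,  5.00483395e-03,  2.78356094e-05]), 'tcp_pos': array([ 0.23304571, -0.63297065,  0.24445306]), 'orientation': array([-3.09133572e+00, -5.51026501e-01,  6.14864688e-04]), 'contact_force': array([-0.71653238,  0.04113561, -0.43247134]), 'moment': array([ 0.01529089, -0.04740005,  0.00093528]), 'gripper_force': 0.0, 'grip_width': 0.08543731514556592}
```

View pics/a.png

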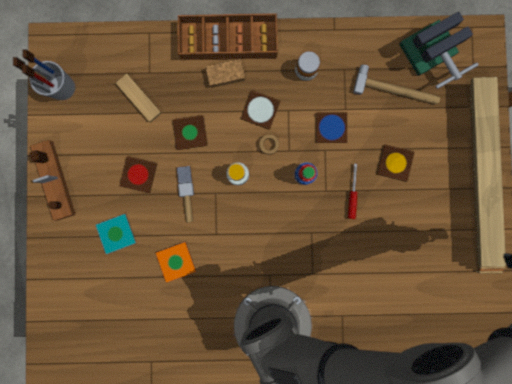

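View pics/b.png

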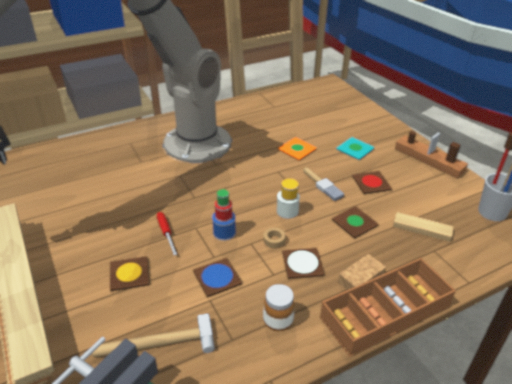

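The top view shows yellow-on-white at (237,174) and green/red/blue at (306,174). The boards are green (190,132), white (260,110), blue (331,127), yellow (396,162) and red (138,174). The orange and turquoise decoys are at lower left. Next I'll measure the positions.

```bash
cat >> h.py <<'E'
def cam(n,o=None):
    c=eyes.calibration(n); f=192/np.tan(np.radians(c['fov_y']/2))
    if n=='wrist':
        T=np.eye(4);T[:3,:3]=R.from_rotvec(o['orientation']).as_matrix();T[:3,3]=o['tcp_pos'];T=T@c['tool_from_camera']
        return f,c['cx'],c['cy'],T[:3,3],T[:3,:3]
    return f,c['cx'],c['cy'],np.array(c['origin']),R.from_rotvec(c['attitude']).as_matrix()
def cast(n,u,v,z,o=None):
    f,cx,cy,p,A=cam(n,o); d=A@np.array([(u-cx)/f,-(v-cy)/f,-1]); return p+d*(z-p[2])/d[2]
def mask(p,col):
    h=cv2.cvtColor(p,cv2.COLOR_RGB2HSV); H,S,V=[h[...,i].astype(int) for i in range(3)]
    if col=='white': return ((S<50)&(V>140)).astype(np.uint8)
    lo,hi={'green':(50,85),'blue':(100,125),'yellow':(20,33),'red':(-1,6)}[col]
    m=(H>=lo)&(H<=hi)&(S>130)&(V>60)
    if col=='red': m|=(H>172)&(S>130)&(V>60)
    return m.astype(np.uint8)
def blobs(p,col,amin=40):
    n,l,s,c=cv2.connectedComponentsWithStats(mask(p,col)); out=[]
    for i in range(1,n):
        if s[i,4]>=amin:
            k=max(cv2.findContours((l==i).astype(np.uint8),0,1)[0],key=cv2.contourArea)
            out.append((c[i].round(1),s[i,4],s[i,:4],cv2.fitEllipse(k) if len(k)>5 else None))
    return out
E
python3 - <<'E'
from h import *
for n in ('top','scene'):
    o,p,d=grab(n)
    for c in ('red','green','blue','yellow','white'):
        for b in blobs(p,c):
            if b[1]>1500: continue
            u,v=b[0]; print(n,c,b[0],b[1],b[2],'z01',cast(n,u,v,.01).round(4)[:2],'depthz',round(d[int(v),int(u)],3))
E
```

```text
top red [42.7 79.4] 67 [35 73 18 14] z01 [0.7624 0.6932] depthz 1.297
top red [137.5 173.9] 360 [127 164  22  21] z01 [0.4639 0.4016] depthz 1.443
top red [303.6 173.6] 64 [299 165  15  16] z01 [ 0.4553 -0.1068] depthz 1.335
top red [352.3 204.9] 209 [348 191   9  28] z01 [ 0.3568 -0.2531] depthz 1.429
top green [422.2  66.1] 81 [416  61  15  12] z01 [ 0.7827 -0.4827] depthz 1.451
top green [189.4 131.9] 165 [183 125  14  15] z01 [0.5905 0.2414] depthz 1.454
top green [308.2 172.2] 78 [303 168  11  10] z01 [ 0.4594 -0.121 ] depthz 1.314
top green [114.9 233.5] 190 [108 226  15  16] z01 [0.2835 0.4712] depthz 1.439
top green [175. 262.] 136 [169 256  13  13] z01 [0.1941 0.2894] depthz 1.436
top blue [44.7 66.5] 54 [35 59 19 14] z01 [0.8028 0.6872] depthz 1.308
top blue [331.5 126.9] 480 [319 115  26  25] z01 [ 0.5979 -0.1961] depthz 1.454
top blue [300.3 176.4] 58 [296 164  16  20] z01 [ 0.4469 -0.0965] depthz 1.37
top yellow [395.7 162.5] 357 [385 152  22  22] z01 [ 0.4842 -0.3901] depthz 1.448
top yellow [235.9 171.4] 202 [229 164  15  16] z01 [0.466  0.1004] depthz 1.356
top white 
[... 3258 characters left out ...]
8  28  20] z01 [0.4321 0.2609] depthz 1.547
scene white [285.  205.6] 336 [277 192  23  26] z01 [0.4453 0.0959] depthz 1.429
scene white [170.9 243.6] 73 [166 233  11  22] z01 [ 0.4408 -0.2589] depthz 1.347
scene white [302.4 261.5] 603 [287 250  32  24] z01 [0.6596 0.023 ] depthz 1.307
scene white [279.1 295.2] 524 [266 284  28  24] z01 [ 0.728  -0.0866] depthz 1.123
scene white [396.7 299.3] 192 [384 286  27  27] z01 [0.8706 0.1616] depthz 1.208
scene white [275.8 321. ] 264 [263 310  29  19] z01 [ 0.7899 -0.131 ] depthz 1.127
scene white [204.9 330.4] 406 [198 313  15  37] z01 [ 0.7378 -0.2868] depthz 1.119
scene white [ 80.6 362.5] 543 [ 52 337  53  47] z01 [ 0.69   -0.5538] depthz 0.987
```

arm_command(
  plan="0 0 0 -10;0 0 0 -10;0 0 0 -10;0 0 0 -10;0 0 0 -10;0 0 0 -10;0 0 0 -9.8;0.0525 0.0217 0 0;0.0525 0.0217 0 0;0.0525 0.0217 0 0;0.0525 0.0217 0 0;0.0525 0.0217 0 0;0.0525 0.0217 0 0;0.0525 0.0217 0 0;0.0525 0.0217 0 0;0.0525 0.0217 0 0;0.0525 0.0217 0 0",
  hand=-1,
  grip_force=30,
)

```text
clock: 2.33
tcp_pos: [0.4505, -0.1068, 0.2455]
orientation: [2.221, 2.221, -0.0]
contact_force: [1.3, 0.4, 0.2]
grip_width: 0.0854
gripper_force: 0.0
```

Run:
```python
from h import *
o,p,d=grab('wrist','w1.png')
print(o['tcp_pos'],R.from_rotvec(o['orientation']).as_matrix().round(3),o['joints'].round(2))
for c,z in (('green',.141),('red',.105),('blue',.06)):
    for b in blobs(p,c,200): print(c,b[0],b[1],b[3],cast('wrist',*b[0],z,o).round(4), cast('wrist',*b[3][0],z,o).round(4))
```

```text
[ 0.45051272 -0.10680738  0.24548812] [[ 0.     1.     0.001]
 [ 1.    -0.    -0.001]
 [-0.001  0.001 -1.   ]] [ 0.63  0.17 -0.58  2.01  0.11  0.99 -0.01]
green [249.7 194.3] 750 ((250.02999877929688, 194.4527587890625), (29.314041137695312, 32.32303237915039), 112.3039779663086) [ 0.4505 -0.1047  0.141 ] [ 0.4508 -0.1048  0.141 ]
red [255.1 171.8] 608 ((251.94639587402344, 184.4701385498047), (41.811771392822266, 55.92116165161133), 8.379166603088379) [ 0.4558 -0.0937  0.105 ] [ 0.4528 -0.1068  0.105 ]
red [191. 260.] 687 ((190.10748291015625, 259.70703125), (16.33159065246582, 58.670257568359375), 95.68122863769531) [ 0.3862 -0.1936  0.105 ] [ 0.3852 -0.1933  0.105 ]
blue [354.5 222.5] 2070 ((354.49456787109375, 222.52325439453125), (46.7620735168457, 54.409332275390625), 66.7839584350586) [ 0.5787 -0.1692  0.06  ] [ 0.5787 -0.1692  0.06  ]
```

View pics/w1.png

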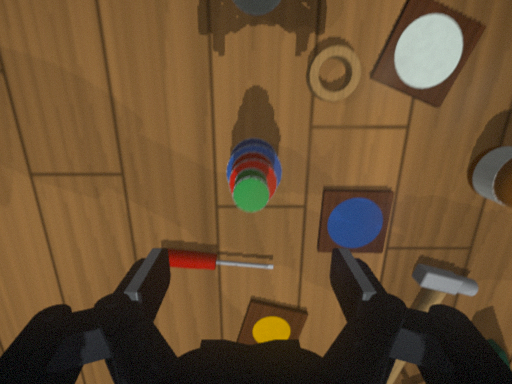

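The wrist view shows the green lid at (250,194), with red and blue stacked below it, and the stack sits under the TCP. I'll descend on green.

arm_command(
  plan="0.002 0 0.04 0;0 0 0.04 0;0 0 0.03 0;0 0 0.0135 0;0 0 0 0;0 0 0 0",
)

```text
clock: 3.12
tcp_pos: [0.451, -0.1066, 0.1229]
orientation: [2.22, 2.22, 0.001]
contact_force: [0.5, -0.3, 0.9]
grip_width: 0.0857
gripper_force: 0.0
```

arm_command(
  plan="0 0 0 0;0 0 0 0;0 0 0 0;0 0 0 0;0 0 0 0;0 0 0 0;0 0 0 0;0 0 0 0",
  hand=1,
  grip_force=30,
)

```text
clock: 4.12
tcp_pos: [0.4504, -0.1065, 0.1222]
orientation: [2.221, 2.221, 0.0]
contact_force: [-1.7, -0.3, 6.4]
grip_width: 0.0311
gripper_force: 29.4
```

arm_command(
  plan="0 0 -0.005 0;0 0 -0.01 0;0 0 -0.03 0;0 0 -0.04 0;0 0 -0.04 0;0 0 -0.02 0;0 0 0 0;0 0 0 0",
)

```text
clock: 5.12
tcp_pos: [0.4494, -0.1064, 0.266]
orientation: [-2.221, -2.221, 0.001]
contact_force: [0.1, -0.3, -2.0]
grip_width: 0.0312
gripper_force: 29.8
```

Run:
```python
from h import *
o,p,d=grab('wrist','w2.png')
print(o['tcp_pos'],o['contact_force'])
for c,z in (('green',.141),('red',.105),('blue',.06),('white',.01)):
    for b in blobs(p,c,200): print(c,b[0],b[1],b[3],cast('wrist',*b[0],z,o).round(4), cast('wrist',*b[3][0],z,o).round(4))
```

```text
[ 0.44944833 -0.10636207  0.26600704] [ 0.11881355 -0.28044223 -1.95784615]
green [249.8 284.2] 2966 ((249.79647827148438, 284.17633056640625), (55.7268180847168, 65.87281799316406), 89.62115478515625) [ 0.4495 -0.213   0.141 ] [ 0.4495 -0.213   0.141 ]
red [253.  176.8] 1601 ((253.03634643554688, 177.09181213378906), (42.63090133666992, 46.076385498046875), 179.80580139160156) [ 0.4527 -0.104   0.105 ] [ 0.4527 -0.1043  0.105 ]
red [178.  252.4] 456 ((178.60446166992188, 252.2327880859375), (16.071308135986328, 38.072486877441406), 93.0797348022461) [ 0.3654 -0.1959  0.105 ] [ 0.3661 -0.1957  0.105 ]
blue [350.3 217.8] 1909 ((350.3143310546875, 217.84983825683594), (44.74464797973633, 52.38466262817383), 63.969364166259766) [ 0.5794 -0.1713  0.06  ] [ 0.5794 -0.1713  0.06  ]
white [418.8  54.9] 3471 ((418.83599853515625, 54.937049865722656), (59.0357551574707, 72.86453247070312), 33.59571075439453) [0.6578 0.026  0.01  ] [0.6579 0.0259 0.01  ]
white [438.6 277.9] 546 ((436.29730224609375, 277.212158203125), (12.539118766784668, 57.464866638183594), 104.369140625) [ 0.7528 -0.2982  0.01  ] [ 0.7488 -0.2969  0.01  ]
```

View pics/w2.png

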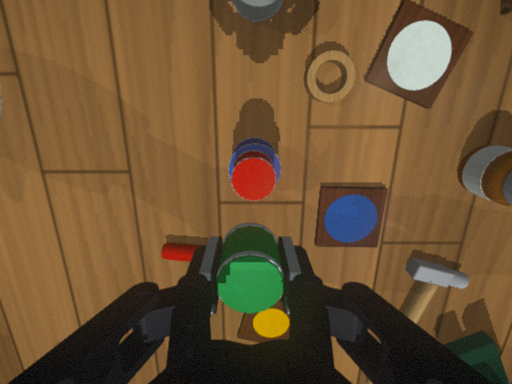

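Green is held upright, and the red lid is at (253,177). Moving to the green board.

arm_command(
  plan="0.0436 0.0177 0 0;0.0436 0.0177 0 0;0.0436 0.0177 0 0;0.0436 0.0177 0 0;0.0436 0.0177 0 0;0.0436 0.0177 0 0;0.0436 0.0177 0 0;0.0436 0.0177 0 0;0 0 0.02 0;0 0 0 0",
)

```text
clock: 6.42
tcp_pos: [0.5901, 0.241, 0.2433]
orientation: [-2.219, -2.221, 0.009]
contact_force: [0.2, -0.8, -0.6]
grip_width: 0.0311
gripper_force: 29.9
```

```bash
cat >> h.py <<'E'
def look(cols,amin=200):
    o,p,d=grab('wrist'); print(o['clock'],o['tcp_pos'].round(4),o['contact_force'].round(1))
    for c,z in cols:
        for b in blobs(p,c,amin):
            if b[3] is None: continue
            w=cast('wrist',*b[3][0],z,o); print(c,b[0],b[1],np.round(b[3][1]),w[:2].round(4),'tx,ty',round(w[1]-o['tcp_pos'][1],4),round(w[0]-o['tcp_pos'][0],4))
E
python3 -c "
from h import *
look([('green',.01)])"
```

```text
6.425 [0.5901 0.241  0.2433] [ 0.2 -0.8 -0.6]
green [251.4 161. ] 925 [33. 34.] [0.591  0.2439] tx,ty 0.0029 0.0009
green [249.7 284.1] 2949 [55. 66.] [0.5893 0.0525] tx,ty -0.1886 -0.0009
```

arm_command(
  plan="0.0015 0.001 0.03 0;0 0 0.05 0;0 0 0.05 0;0 0 0.04 0;0 0 0.025 0;0 0 0.013 0;0 0 0.005 0;0 0 0.001 0;0 0 0 0;0 0 0 0",
)

```text
clock: 7.72
tcp_pos: [0.5931, 0.2442, 0.0336]
orientation: [2.221, 2.221, 0.002]
contact_force: [-0.6, -0.6, 0.2]
grip_width: 0.0316
gripper_force: 29.9
```

arm_command(
  plan="-0.0015 -0.002 0.002 0;0 0 0.002 0;0 0 0 0;0 0 0 0",
)

```text
clock: 8.22
tcp_pos: [0.5907, 0.2425, 0.0288]
orientation: [-2.221, -2.222, 0.0]
contact_force: [-0.4, 0.7, -0.2]
grip_width: 0.0314
gripper_force: 29.9
```

arm_command(
  plan="0 0 0.001 0;0 0 0.001 0;0 0 0 0;0 0 0 0",
)

```text
clock: 8.72
tcp_pos: [0.5907, 0.2425, 0.0273]
orientation: [2.221, 2.221, 0.0]
contact_force: [-1.4, -1.0, 5.6]
grip_width: 0.0308
gripper_force: 30.5
```

arm_command(
  plan="0 0 0 0;0 0 0 0;0 0 0 0;0 0 0 0;0 0 0 0;0 0 -0.02 0;0 0 -0.05 0;0 0 -0.06 0;0 0 -0.06 0;0 0 -0.03 0;-0.0436 -0.0172 0 0;-0.0436 -0.0172 0 0;-0.0436 -0.0172 0 0;-0.0436 -0.0172 0 0;-0.0436 -0.0172 0 0;-0.0436 -0.0172 0 0;-0.0436 -0.0172 0 0;-0.0436 -0.0172 0 0;0 0 0 0;0 0 0 0",
  hand=-1,
)

```text
clock: 11.22
tcp_pos: [0.4535, -0.1057, 0.2478]
orientation: [2.22, 2.221, 0.001]
contact_force: [-0.1, 0.4, -0.2]
grip_width: 0.0857
gripper_force: 0.0
```

Run:
```python
from h import *
look([('red',.105)])
o,p,d=grab('top','t2.png')
for b in blobs(p,'green',40): print(b[0],b[1],cast('top',*b[0],.046)[:2])
for b in blobs(p,'red',40): print('r',b[0],b[1],cast('top',*b[0],.105)[:2])
```

```text
11.225 [ 0.4535 -0.1057  0.2478] [-0.1  0.4 -0.2]
red [249.  184.3] 1636 [44. 45.] [ 0.4529 -0.1062] tx,ty -0.0005 -0.0006
red [190.  260.7] 659 [17. 57.] [ 0.3866 -0.1944] tx,ty -0.0887 -0.0669
[422.2  66.1] 82 [ 0.77191495 -0.46972967]
[189.  131.8] 145 [0.58478737 0.23752007]
[114.9 233.4] 189 [0.28548343 0.46038762]
[175. 262.] 132 [0.19795708 0.28311766]
r [42.3 79.2] 66 [0.73587968 0.65116448]
r [137.4 174. ] 358 [0.45610176 0.37793183]
r [303.4 174.2] 100 [ 0.44666526 -0.09669745]
```

View pics/t2.png

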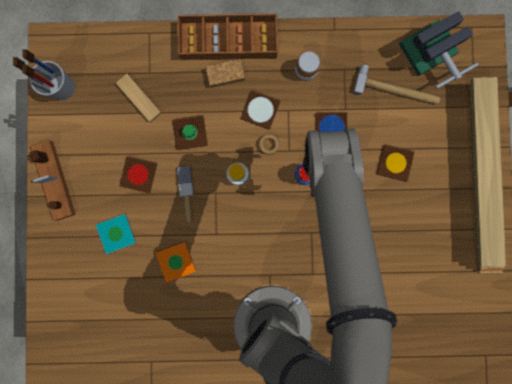

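The green tin stands on its spot at (190,132). The red lid is centred under the tool.

arm_command(
  plan="-0.0005 -0.0005 0.05 0;0 0 0.05 0;0 0 0.04 0;0 0 0.02 0;0 0 0.0075 0;0 0 0 0;0 0 0 0",
)

```text
clock: 12.2
tcp_pos: [0.4535, -0.1067, 0.0803]
orientation: [2.22, 2.221, 0.002]
contact_force: [1.2, -0.1, 1.2]
grip_width: 0.0856
gripper_force: 0.0
```

arm_command(
  plan="0 0 0 0;0 0 0 0;0 0 0 0;0 0 0 0;0 0 0 0;0 0 0 0",
  hand=1,
  grip_force=40,
)

```text
clock: 12.95
tcp_pos: [0.4531, -0.1071, 0.0799]
orientation: [2.221, 2.221, 0.0]
contact_force: [-0.6, -0.6, 6.1]
grip_width: 0.0468
gripper_force: 40.5
```

arm_command(
  plan="0 0 -0.005 0;0 0 -0.01 0;0 0 -0.03 0;0 0 -0.05 0;0 0 -0.05 0;0 0 -0.02 0;0 0 0 0",
)

```text
clock: 13.82
tcp_pos: [0.4534, -0.107, 0.246]
orientation: [2.219, 2.219, 0.002]
contact_force: [0.1, 0.7, -3.2]
grip_width: 0.0471
gripper_force: 41.8
```

arm_command(
  plan="0.0509 0.0012 0 0;0.0509 0.0012 0 0;0.0509 0.0012 0 0;0.0509 0.0012 0 0;0.0509 0.0012 0 0;0.0509 0.0012 0 0;0.0509 0.0012 0 0;0.0509 0.0012 0 0;0.0509 0.0012 0 0;0.0509 0.0012 0 0;0 0 0 0;0 0 0 0",
)

```text
clock: 15.32
tcp_pos: [0.4639, 0.4012, 0.2425]
orientation: [2.22, 2.222, -0.005]
contact_force: [0.5, -0.3, -2.6]
grip_width: 0.047
gripper_force: 41.8
```

```bash
python3 -c "
from h import *
look([('red',.01),('green',.046),('yellow',.105)])"
```

```text
15.325 [0.4639 0.4012 0.2425] [ 0.5 -0.3 -2.6]
red [250.1 161.1] 1774 [46. 47.] [0.4638 0.4042] tx,ty 0.003 -0.0001
red [251.4 233.1] 2016 [78. 85.] [0.4638 0.2709] tx,ty -0.1303 -0.0001
red [249.8 290.9] 7520 [ 89. 106.] [0.464  0.2012] tx,ty -0.2001 0.0001
green [102.8 105. ] 1191 [35. 41.] [0.3013 0.4749] tx,ty 0.0736 -0.1626
green [ 62.2 238.3] 621 [24. 31.] [0.2213 0.3101] tx,ty -0.0912 -0.2426
```

arm_command(
  plan="0.001 0 0.03 0;0 0 0.05 0;0 0 0.05 0;0 0 0.04 0;0 0 0.025 0;0 0 0.01 0;0 0 0.002 0;0 0 0 0;0 0 0 0",
)

```text
clock: 16.5
tcp_pos: [0.4651, 0.4036, 0.0385]
orientation: [2.221, 2.221, 0.003]
contact_force: [-0.4, -0.0, -2.1]
grip_width: 0.0469
gripper_force: 41.8
```

arm_command(
  plan="-0.0005 0 0.003 0;0 0 0.002 0;0 0 0.001 0;0 0 0.001 0;0 0 0 0;0 0 0 0",
)

```text
clock: 17.25
tcp_pos: [0.4645, 0.4027, 0.0303]
orientation: [2.221, 2.222, 0.0]
contact_force: [1.0, -0.3, -1.6]
grip_width: 0.0473
gripper_force: 41.8
```

arm_command(
  plan="0 0 0.001 0;0 0 0 0;0 0 0 0",
)

```text
clock: 17.62
tcp_pos: [0.4646, 0.4027, 0.03]
orientation: [2.221, 2.221, 0.001]
contact_force: [-1.1, -2.1, 5.2]
grip_width: 0.0472
gripper_force: 42.6
```

arm_command(
  plan="0 0 0 0;0 0 0 0;0 0 0 0;0 0 0 0;0 0 0 0;0 0 -0.02 0;0 0 -0.05 0;0 0 -0.06 0;0 0 -0.06 0;0 0 -0.03 0;-0.0511 -0.0011 0 0;-0.0511 -0.0011 0 0;-0.0511 -0.0011 0 0;-0.0511 -0.0011 0 0;-0.0511 -0.0011 0 0;-0.0511 -0.0011 0 0;0 0 0 0;0 0 0 0",
  hand=-1,
)

```text
clock: 19.88
tcp_pos: [0.458, 0.0968, 0.2503]
orientation: [2.22, 2.221, 0.002]
contact_force: [-0.1, 0.2, 0.2]
grip_width: 0.0853
gripper_force: 0.0
```

```bash
python3 -c "
from h import *
look([('red',.055),('green',.046),('yellow',.105),('white',.06)])
grab('wrist','w3.png')"
```

```text
19.875 [0.458  0.0968 0.2503] [-0.1  0.2  0.2]
green [16.   5.5] 367 [14. 35.] [0.2208 0.267 ] tx,ty 0.1702 -0.2373
green [356.5  42. ] 446 [36. 40.] [0.5784 0.2386] tx,ty 0.1418 0.1203
green [376.   33.7] 760 [27. 33.] [0.5903 0.2427] tx,ty 0.1459 0.1323
yellow [250.5 179.6] 1830 [45. 52.] [0.4591 0.1011] tx,ty 0.0043 0.0011
white [390.5 212.2] 2171 [47. 57.] [0.6309 0.0463] tx,ty -0.0505 0.1729
white [503.2 341.4] 276 [14. 26.] [ 0.8292 -0.1576] tx,ty -0.2544 0.3712
```

View pics/w3.png

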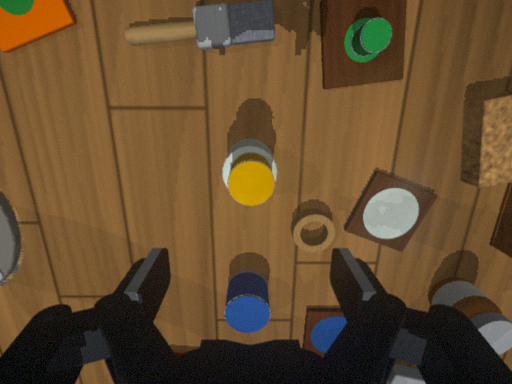

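The yellow lid is at about (251,183). Green is centred on its spot at (0.590, 0.243). Grasping yellow.

arm_command(
  plan="0.001 0.001 0.05 0;0 0 0.05 0;0 0 0.04 0;0 0 0.02 0;0 0 0.0105 0;0 0 0 0;0 0 0 0",
)

```text
clock: 20.85
tcp_pos: [0.4597, 0.0976, 0.0797]
orientation: [2.22, 2.222, 0.002]
contact_force: [0.2, -0.5, -0.4]
grip_width: 0.0852
gripper_force: 0.0
```

arm_command(
  plan="0 0 0 0;0 0 0 0;0 0 0 0;0 0 0 0;0 0 0 0;0 0 0 0",
  hand=1,
)

```text
clock: 21.6
tcp_pos: [0.4593, 0.0969, 0.0794]
orientation: [2.221, 2.221, 0.001]
contact_force: [-1.1, -0.8, 5.5]
grip_width: 0.0474
gripper_force: 40.4
```

arm_command(
  plan="0 0 -0.005 0;0 0 -0.01 0;0 0 -0.03 0;0 0 -0.05 0;0 0 -0.05 0;0 0 -0.02 0;0 0 0 0",
)

```text
clock: 22.48
tcp_pos: [0.4598, 0.0973, 0.2455]
orientation: [2.22, 2.219, 0.004]
contact_force: [-0.4, -0.5, -2.0]
grip_width: 0.0471
gripper_force: 41.7
```

arm_command(
  plan="-0.0487 0.0026 0 0;-0.0487 0.0026 0 0;-0.0487 0.0026 0 0;-0.0487 0.0026 0 0;-0.0487 0.0026 0 0;-0.0487 0.0026 0 0;-0.0487 0.0026 0 0;-0.0487 0.0026 0 0;-0.0487 0.0026 0 0;-0.0487 0.0026 0 0;0 0 0 0;0 0 0 0",
)

```text
clock: 23.98
tcp_pos: [0.4846, -0.3888, 0.2421]
orientation: [-2.218, -2.22, -0.001]
contact_force: [0.4, 0.8, -1.5]
grip_width: 0.0471
gripper_force: 41.7
```

```bash
python3 -c "
from h import *
look([('yellow',.01),('blue',.06)])"
```

```text
23.975 [ 0.4846 -0.3888  0.2421] [ 0.4  0.8 -1.5]
yellow [250.5 163.6] 1814 [47. 48.] [ 0.4851 -0.3879] tx,ty 0.0009 0.0005
yellow [249.5 231.7] 2418 [85. 86.] [ 0.4846 -0.5217] tx,ty -0.1329 0.0
yellow [250.2 292.2] 7930 [ 92. 111.] [ 0.4864 -0.5906] tx,ty -0.2018 0.0018
blue [353.  12.] 1508 [31. 70.] [ 0.5826 -0.2285] tx,ty 0.1603 0.098
```

arm_command(
  plan="0 0.0005 0.03 0;0 0 0.05 0;0 0 0.05 0;0 0 0.04 0;0 0 0.025 0;0 0 0.01 0;0 0 0.002 0;0 0 0 0;0 0 0 0",
)

```text
clock: 25.15
tcp_pos: [0.4862, -0.3904, 0.038]
orientation: [2.22, 2.22, 0.0]
contact_force: [-0.3, -0.0, -1.4]
grip_width: 0.0471
gripper_force: 41.7
```

arm_command(
  plan="0.001 -0.0007 0.003 0;0 0 0.002 0;0 0 0.001 0;0 0 0.001 0;0 0 0.001 0;0 0 0 0;0 0 0 0",
)

```text
clock: 26.02
tcp_pos: [0.4849, -0.389, 0.0295]
orientation: [2.221, 2.222, -0.001]
contact_force: [-3.4, 1.7, 5.3]
grip_width: 0.0473
gripper_force: 42.5
```

arm_command(
  plan="0 0 0 0;0 0 0 0;0 0 0 0;0 0 0 0;0 0 0 0;0 0 -0.02 0;0 0 -0.05 0;0 0 -0.06 0;0 0 -0.06 0;0 0 -0.03 0;0.0473 -0.0054 0 0;0.0473 -0.0054 0 0;0.0473 -0.0054 0 0;0.0473 -0.0054 0 0;0.0473 -0.0054 0 0;0.0473 -0.0054 0 0;0 0 0 0;0 0 0 0",
  hand=-1,
)

```text
clock: 28.28
tcp_pos: [0.4526, -0.1056, 0.2497]
orientation: [2.22, 2.221, -0.0]
contact_force: [0.6, -1.0, 0.1]
grip_width: 0.0854
gripper_force: 0.0
```

```bash
python3 -c "
from h import *
look([('yellow',.055),('blue',.06),('white',.06)])
grab('wrist','w4.png')"
```

```text
28.275 [ 0.4526 -0.1056  0.2497] [ 0.6 -1.   0.1]
yellow [268.9 328.8] 735 [25. 39.] [ 0.481  -0.3409] tx,ty -0.2353 0.0284
blue [251.2 172.8] 2128 [51. 52.] [ 0.4545 -0.1067] tx,ty -0.0011 0.0019
blue [351.4 222.7] 2037 [46. 54.] [ 0.5789 -0.1703] tx,ty -0.0647 0.1263
white [423.3  53.4] 3766 [61. 76.] [0.6299 0.0195] tx,ty 0.125 0.1773
white [440.6 284.1] 506 [13. 56.] [ 0.7077 -0.26  ] tx,ty -0.1544 0.2551
```

View pics/w4.png

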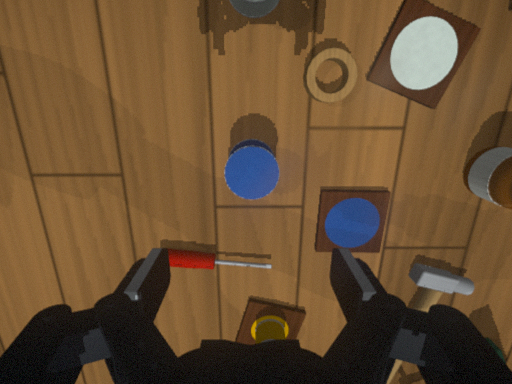

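The blue tin stands alone at (251,172) with open space around it.

arm_command(
  plan="-0.001 0.0015 0.05 0;0 0 0.05 0;0 0 0.05 0;0 0 0.035 0;0 0 0.02 0;0 0 0.011 0;0 0 0 0;0 0 0 0",
)

```text
clock: 29.38
tcp_pos: [0.4546, -0.1065, 0.0336]
orientation: [2.221, 2.22, 0.001]
contact_force: [-0.6, 0.1, -0.1]
grip_width: 0.0853
gripper_force: 0.0
```

arm_command(
  plan="0 0 0 0;0 0 0 0;0 0 0 0;0 0 0 0;0 0 0 0;0 0 0 0",
  hand=1,
  grip_force=50,
)

```text
clock: 30.12
tcp_pos: [0.4545, -0.1065, 0.0339]
orientation: [2.22, 2.22, 0.0]
contact_force: [-1.7, -0.6, 7.2]
grip_width: 0.063
gripper_force: 53.4
```

arm_command(
  plan="0 0 -0.005 0;0 0 -0.01 0;0 0 -0.03 0;0 0 -0.05 0;0 0 -0.05 0;0 0 -0.03 0;0 0 0 0;0 0 0 0",
)

```text
clock: 31.12
tcp_pos: [0.4529, -0.1063, 0.2071]
orientation: [-2.221, -2.221, 0.002]
contact_force: [-1.3, -0.2, -2.7]
grip_width: 0.0626
gripper_force: 55.9
```

arm_command(
  plan="-0.0225 0.0365 0 0;-0.0225 0.0365 0 0;-0.0225 0.0365 0 0;-0.0225 0.0365 0 0;0 0 0 0;0 0 0 0;0 0 0 0",
)

```text
clock: 32.0
tcp_pos: [0.5989, -0.1952, 0.2071]
orientation: [-2.219, -2.222, 0.001]
contact_force: [-0.0, 0.4, -2.6]
grip_width: 0.0629
gripper_force: 56.4
```

```bash
python3 -c "
from h import *
look([('blue',.01)])"
```

```text
32.0 [ 0.5989 -0.1952  0.2071] [-0.   0.4 -2.6]
blue [249.7 165.7] 2852 [55. 66.] [ 0.5985 -0.1895] tx,ty 0.0058 -0.0004
blue [265.  217.3] 1645 [45. 78.] [ 0.6199 -0.2636] tx,ty -0.0683 0.021
blue [249.8 290.7] 12708 [111. 145.] [ 0.5992 -0.3661] tx,ty -0.1708 0.0003
```

arm_command(
  plan="0 0 0.04 0;0 0 0.05 0;0 0 0.04 0;0 0 0.02 0;0 0 0.01 0;0 0 0 0;0 0 0 0",
)

```text
clock: 32.92
tcp_pos: [0.6011, -0.1963, 0.0493]
orientation: [2.22, 2.22, 0.002]
contact_force: [0.4, -0.2, -1.9]
grip_width: 0.0629
gripper_force: 56.4
```

arm_command(
  plan="0.0005 -0.001 0.002 0;0 0 0.001 0;0 0 0.001 0;0 0 0.001 0;0 0 0 0;0 0 0 0",
)

```text
clock: 33.67
tcp_pos: [0.599, -0.1957, 0.044]
orientation: [2.221, 2.221, -0.001]
contact_force: [-5.0, 1.1, 7.4]
grip_width: 0.063
gripper_force: 57.6
```

arm_command(
  plan="0 0 0 0;0 0 0 0;0 0 0 0;0 0 0 0;0 0 0 0;0 0 -0.02 0;0 0 -0.05 0;0 0 -0.06 0;0 0 -0.06 0;0 0 -0.02 0;0.0419 -0.0199 0 0;0.0419 -0.0199 0 0;0.0419 -0.0199 0 0;0.0419 -0.0199 0 0;0.0419 -0.0199 0 0;0.0419 -0.0199 0 0;0.0419 -0.0199 0 0;0 0 0 0;0 0 0 0",
  hand=-1,
)

```text
clock: 36.05
tcp_pos: [0.4595, 0.0971, 0.2529]
orientation: [2.221, 2.221, -0.001]
contact_force: [0.1, -0.5, 0.6]
grip_width: 0.0853
gripper_force: 0.0
```

```bash
python3 -c "
from h import *
look([('blue',.07),('white',.06)])
grab('wrist','w5.png')"
```

```text
36.05 [0.4595 0.0971 0.2529] [ 0.1 -0.5  0.6]
white [248.3 171.3] 2257 [52. 54.] [0.4578 0.097 ] tx,ty -0.0001 -0.0017
white [388.9 211.5] 2141 [47. 56.] [0.6314 0.0462] tx,ty -0.0509 0.1718
```

View pics/w5.png

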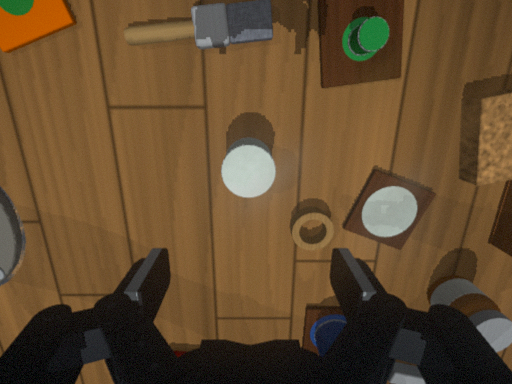

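The white tin is at (248,171). The ring at (313,230) is clear of the fingers.

arm_command(
  plan="0 -0.0015 0.05 0;0 0 0.05 0;0 0 0.05 0;0 0 0.035 0;0 0 0.02 0;0 0 0.014 0;0 0 0 0;0 0 0 0",
)

```text
clock: 37.15
tcp_pos: [0.4588, 0.0976, 0.0345]
orientation: [2.221, 2.221, 0.002]
contact_force: [0.0, 0.8, 0.6]
grip_width: 0.0857
gripper_force: 0.0
```

arm_command(
  plan="0 0 0 0;0 0 0 0;0 0 0 0;0 0 0 0;0 0 0 0;0 0 0 0",
  hand=1,
)

```text
clock: 37.9
tcp_pos: [0.4587, 0.0977, 0.0348]
orientation: [2.22, 2.221, 0.001]
contact_force: [-1.5, -0.6, 7.8]
grip_width: 0.0632
gripper_force: 53.3
```

arm_command(
  plan="0 0 -0.005 0;0 0 -0.01 0;0 0 -0.03 0;0 0 -0.05 0;0 0 -0.05 0;0 0 -0.03 0;0 0 0 0;-0.0185 0.05 0 0;-0.0185 0.05 0 0;-0.0185 0.05 0 0;-0.0185 0.05 0 0;0 0 0 0;0 0 0 0",
)

```text
clock: 39.52
tcp_pos: [0.6566, 0.0242, 0.2065]
orientation: [-2.218, -2.22, 0.004]
contact_force: [-0.6, 0.4, -3.5]
grip_width: 0.0627
gripper_force: 56.8
```

Touchdown should come at TCP z of about 0.045.

arm_command(
  plan="0 0 0.04 0;0 0 0.05 0;0 0 0.04 0;0 0 0.018 0;0 0 0.008 0;0 0 0 0;0 0 0 0",
)

```text
clock: 40.4
tcp_pos: [0.6591, 0.0239, 0.0545]
orientation: [2.22, 2.22, 0.003]
contact_force: [-0.0, 0.3, -2.9]
grip_width: 0.0631
gripper_force: 57.0
```

arm_command(
  plan="-0.0005 0 0.004 0;0 0 0.002 0;0 0 0.001 0;0 0 0 0;0 0 0 0",
)

```text
clock: 41.02
tcp_pos: [0.6581, 0.0232, 0.0458]
orientation: [2.221, 2.222, 0.0]
contact_force: [-0.2, 1.5, -3.7]
grip_width: 0.063
gripper_force: 57.0
```

arm_command(
  plan="0 0 0.001 0;0 0 0.001 0;0 0 0 0;0 0 0 0",
)

```text
clock: 41.52
tcp_pos: [0.6582, 0.0232, 0.0449]
orientation: [2.221, 2.221, -0.0]
contact_force: [-4.0, -0.1, 5.2]
grip_width: 0.0631
gripper_force: 58.1
```

arm_command(
  plan="0 0 0 0;0 0 0 0;0 0 0 0;0 0 0 0;0 0 0 0;0 0 -0.02 0;0 0 -0.05 0;0 0 -0.06 0;0 0 -0.06 0;0 0 -0.04 0;-0.004 -0.05 0 0;-0.004 -0.05 0 0;-0.004 -0.05 0 0;-0.004 -0.05 0 0;0 0 0 0;0 0 0 0",
  hand=-1,
)

```text
clock: 43.52
tcp_pos: [0.459, 0.0072, 0.2751]
orientation: [2.219, 2.22, 0.002]
contact_force: [-0.2, -0.2, -0.5]
grip_width: 0.0856
gripper_force: 0.0
```

Run:
```python
from h import *
P=[grab(n)[1] for n in ('top','scene')]
a=cv2.resize(P[0][80:220,100:440],None,fx=2.2,fy=2.2); b=cv2.resize(P[1][110:320,80:430],(748,449))[:291]
b=cv2.resize(P[1][140:310,90:420],None,fx=1.7,fy=1.7)
w=max(a.shape[1],b.shape[1]); f=lambda i:cv2.copyMakeBorder(i,0,0,0,w-i.shape[1],0)
cv2.imwrite('pics/f.png',cv2.cvtColor(np.vstack([f(a),f(b)]),cv2.COLOR_RGB2BGR))
look([('blue',.07),('white',.07),('green',.046)])
```

```text
43.625 [0.4594 0.0075 0.2745] [-0.   0.3 -0.3]
blue [334.4 310.2] 407 [16. 33.] [ 0.5832 -0.2032] tx,ty -0.2106 0.1238
white [370.  154.2] 215 [54. 68.] [0.6348 0.0368] tx,ty 0.0294 0.1754
white [415.4 156.8] 2186 [47. 57.] [0.6582 0.0229] tx,ty 0.0154 0.1988
white [493.5 267.2] 831 [30. 41.] [ 0.7958 -0.1308] tx,ty -0.1383 0.3364
```

View pics/f.png

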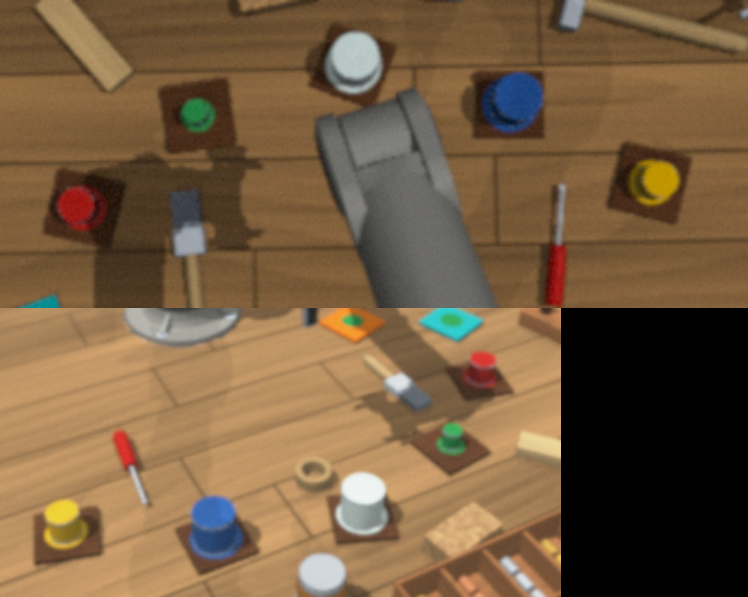

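All five tins stand upright and centred on their own colours: green (197,113), red (75,205), white (354,60), blue (515,100) and yellow (655,183) in the picture. The arm is clear, so I'm handing in.

```bash
python3 -c "
from h import *
print(ticket.hand_in())"
```

```text
the job is handed in; nothing more can be done
None
```

All five tins stand upright, each centred on its own colour's spot, and the job is handed in with about 44 s on the robot's clock; the hand-in returned no verdict.

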